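# Fit the label holder behind the shelf lip and hold it home

## Task

Pull the top drawer of the small bench cabinet well open and leave it open, lift the label holder out of it, and push its tongue down behind the front lip of the mould shelf, against the spring, until its bridge sits fully down on the lip. Finish while still holding it pressed home: the spring pushes it back up if you let go. Press firmly but do not ram it, and leave the tin of sticks, the steel core and the oil can where they stand.

Things in the scene. Friction and masses are not known exactly. Their poses are not given: they have to be found in the camera images.
- cabinet: grey two-drawer bench cabinet, fixed, 220 deep (x) x 220 wide (y) x 164 high. Origin: centre of its underside; its front faces its own -x. It may stand on the left or the right of the bench, with the mould shelf on the other side
- cabinet_drawer0_handle (a point): middle of the top drawer's handle, a dark level steel bar 11 thick and 110 long along y, 35 in front of the drawer front, 38 below the cabinet's top (126 above the bench); axes as the cabinet's. The lower drawer's like handle, 70 below, is not needed
- cabinet_drawer0 (a joint): how far the top drawer is out along the cabinet's -x, m: 0 shut, 0.149 at its stop, 0 to 0.02 at the start; moves with 1 to 2 N, stays where left. Inside 159 wide; floor 92 above the bench, sides 50 above the floor. The label holder stands 20 to 70 behind the drawer's front wall; out 0.12 or more, it is clear of the cabinet for a gripper from above
- holder: grey plastic label holder, 60 g, upright in the top drawer, hidden till it opens. Upside-down U in section. Origin: underside centre of its rear leg, the tongue (x -2 to 2, 60 wide in y, z 0 to 27). Front leg: label plate, x -22 to -19, 70 wide, z 0 to 27, label to -x. Bridge over both: x -22 to 8, 70 wide, z 26 to 32. Grip block: 14 (x) x 30 (y), z 32 to 54, over the tongue; grip it along y
- rack: mould shelf, fixed block of bright steel 213 deep (x) x 200 wide (y), top 70 above the bench, three steel mould plates standing on its rear part. Origin: centre of its underside; its lipped front faces its own -x
- slot (a point): centre of the mouth of the slot behind the shelf's front lip, level with lip and shelf top (70 above the bench), 100 in front of the rack's origin, axes as the rack's. Slot: x -6 to 6, y -45 to 45; lip: x -14 to -6. The holder goes in axes parallel, tongue in the slot, label plate in front of the lip; home (bridge resting on the lip) its origin is at z -26 here
- spring_bar (a joint): how far the sprung dark steel bar (50 long in y) in the slot is pressed down, in m: 0 free, its top 16 below the slot's mouth; 0.010 with the label holder home. It takes 3.2 N to start and 7.2 N at home, so it lifts the holder again when that is let go
- stick_tin: round brass-coloured tin, 60 across, 85 high, with brown sticks to about 150 high, on the bench between cabinet and shelf. Origin: centre of its underside. Bystander
- core: domed steel core, 40 across, 58 high, standing on the shelf in front of the mould plates. Origin: centre of its underside. Bystander
- oil_can: dark can with a white lid, 52 across, 75 high, on the cabinet's top. Origin: centre of its underside. Bystander

How it is judged:
By the outcome, as a careful person would: the job done as asked, in the order asked, and still so for the second after the job is handed in, while the arm keeps its last pose, push and grip.
It also fails if it takes over 64 s, if anything falls off the work surface, if the arm or the gripper's body presses on something with over 40 N, if the wrist force passes 120 N, or if a joint passes its speed limit or range.

## Robot

A 6-joint arm with a two-finger parallel gripper is mounted at the origin on the work surface. World frame = base frame: x ahead of the robot, y to its left, z up, the work surface at z = 0. Lengths are in m, angles in degrees, forces in N, time in s.
With the tool pointing down it reaches from about 0.25 to 0.725 m from the base axis. Payload 9.7 kg.
Tool frame: the origin (TCP) lies midway between the tips of the shut fingers; the grasp point (between the pads) lies 19 mm behind it; z points along the fingers, y is the line along which they close (so a half turn about z gives the same grasp; the last joint's range is limited). The gripper opens to 85 mm and grips with 20 to 120 N. Pads are 22 mm wide; open, the fingers measure 114 mm over their backs; the gripper's body (76 mm by 85 mm) begins 54 mm behind the grasp point. The pads swing forward as they close: fully open they stand 13 mm farther back than shut.
Start: joints at [-65.546, 4.979, 10.078, 95.1, 0, 90], TCP at [0.228, -0.501, 0.231] pointing down, gripper open.
Joint ranges: [-179.16, 179.16], [-48.56, 103.87], [-65.8, 70.77], [-126.05, 130.52], [-82.76, 87.17], [-180, 180]. Speed limits (degrees/s): [127.2, 127.2, 147.25, 180, 180, 180].

## Interface

Orientations are given as [roll, pitch, yaw] about the fixed x, y, z axes, in that order (R = Rz(yaw) Ry(pitch) Rx(roll)).
In Python, from workcell import * gives the robot as it stands.
- The arm moves only by the tool servo_tool, never from a script. Its argument "moves" is a list of rows, each a list of 4 numbers: the shift along the world's x, y, z in a scale on which 1.0 is 100 cm, then the turn about the world's z in shares of 120 degrees (1.0 is 120 degrees). A call has 1 to 20 rows; each row is the pose to reach, as a shift and turn from the pose commanded when the call began; what a row does not reach only later rows make up. A row lasts 1/12 s, in which the tool goes at most 41.7 mm and 7.16 degrees, less where a joint would pass 70% of its speed; a pose out of reach is approached as far as the arm can. No shift or turn number may pass 1 either way. A call with a gripper value outside its range is refused whole. "claw" is the closure, from 0 (fully open) to 1 (shut), set as the call begins (left out, the last holds). The fingers move at their own pace and stop on an object; "force" is the grip in N (left out, the last holds). Time passes only in rows, so rows that repeat a pose let the fingers close. It gives the time, the measured TCP pose, the force, the opening and the grip force at its end, in the units of the state.
- get_obs(): the state, without advancing time (a new reading comes with each control period).
- camera(name): name is "scene" or "top" or "wrist"; returns the picture (384x512x3 uint8, red, green, blue); there is no depth.
- get_calibration(name): a dict with "fx", "fy", "cx", "cy" (pixels), "rvec" (rotation vector, rad) and "tvec" (3), from world to camera coordinates, as OpenCV has them; the wrist camera has in their place "tool_from_camera" (4x4, takes a point from camera to tool coordinates, whose origin is the TCP and whose axes are the flange's). Camera axes: x right, y down, z forward; pixel columns grow to the right and rows downward; lengths in m; the calibration is good to about 2 mm. A picture is of the moment at which its call begins: read the wrist's pose just before it. get_calibration takes no time and is no camera call.
- job_done(): hands the job in; it is judged then, once.
The state is a dict: "time": time; "q": joint angles; "qd": joint speeds; "joint_efforts": joint torques, N m; "ee_pos": TCP position; "tcp_rot": TCP orientation; "wrist_force": force on the tool from outside, world axes, zero at the start; "torque": the same for the moment, N m; "opening": finger opening in m; "grasp_force": force on a finger pad.
Only numpy, scipy, OpenCV 4.12 (cv2) and the standard library are available. Lean on these libraries where they do the work, as an engineer would, in place of code of your own. Each camera call takes 0.05 s, during which the arm holds its last target. There are 200 camera calls.

## Working session

There is one attempt and no reset: what is moved stays moved. The work goes in short steps, Python scripts to look and compute and a tool call to move; the robot and the scene stay as the last step left them, time stands still between calls to the robot, and variables do not carry over. Pictures are saved under pics/ and viewed, at most 10 in all, crops included, and the job is handed in when it is done.

Besides the shell and the picture viewer there is one more tool, called after ">>>" as name(argument=value, ...) on one line, values as JSON. servo_tool: Moves the arm, as the interface text tells. Its arguments: {"type":"object","properties":{"moves":{"type":"array","items":{"type":"array","items":{"type":"number"}}},"claw":{"type":"number"},"force":{"type":"number"}},"required":["moves"]}

```bash
mkdir -p pics; ls; python3 - <<'E'
from workcell import *
import cv2,numpy as np
ims=[camera(n) for n in("scene","top")]
for n,i in zip(("scene","top"),ims): cv2.imwrite(f"pics/{n}0.png",i[:,:,::-1])
o=get_obs();print(o)
for n in("scene","top","wrist"):print(n,get_calibration(n))
E
```

```text
pics
{'time': 0.1, 'q': array([-6.55466168e+01,  5.00973469e+00,  1.00374088e+01,  9.50982840e+01,
        5.57854572e-04,  9.00004178e+01]), 'qd': array([-0.11062985, -0.06857309,  0.19991511,  0.06661899, -0.05067993,
        0.14392123]), 'joint_efforts': array([ 7.36964430e-04, -5.21561122e+01,  4.65654802e+01,  1.60639803e-02,
        8.70744475e-05, -1.10137495e-05]), 'ee_pos': array([ 0.22759225, -0.50047761,  0.23062262]), 'tcp_rot': array([-1.79929390e+02, -5.57339227e-04,  2.44529647e+01]), 'wrist_force': array([0.0347831 , 0.00715027, 0.41844558]), 'torque': array([ 0.02592818, -0.01033514, -0.01679058]), 'grasp_force': 0.0, 'opening': 0.08539913197525953}
scene {'fx': 445.5492558384899, 'fy': 445.5492558384899, 'cx': 256.98579530078206, 'cy': 189.4944979221966, 'rvec': array([ 0.56685629,  2.93125465, -0.6348113 ]), 'tvec': array([ 0.6267652 , -0.16350517,  1.09269218])}
top {'fx': 352.38050101074055, 'fy': 352.38050101074055, 'cx': 256.39564105531684, 'cy': 197.47388683042612, 'rvec': array([ 1.98024016, -2.21619961,  0.26473813]), 'tvec': array([0.0555177 , 0.67582058, 0.76406463])}
wrist {'fx': 281.34665997002344, 'fy': 281.34665997002344, 'cx': 250.4884180371535, 'cy': 192.915866414279, 'tool_from_camera': array([[ 1.45417406e-03, -9.56921777e-01, -2.90342209e-01,
         7.42876895e-02],
       [ 9.99998309e-01,  1.71844047e-03, -6.55232026e-04,
        -4.56663174e-04],
       [ 1.12594160e-03, -2.90340765e-01,  9.56922658e-01,
        -1.42457146e-01],
       [ 0.00000000e+00,  0.00000000e+00,  0.00000000e+00,
         1.00000000e+00]])}
```

View pics/scene0.png

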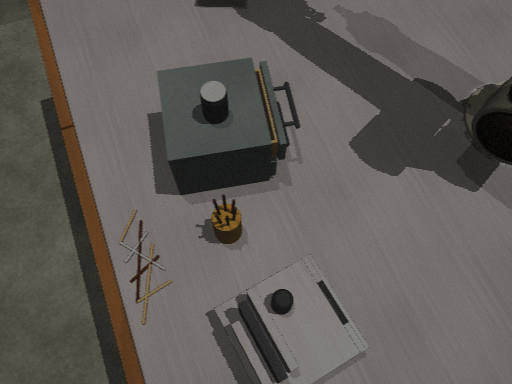

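View pics/top0.png

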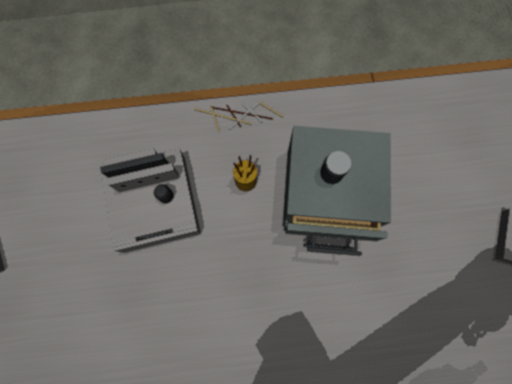

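Cabinet is on the right: its top spans about (292,128)–(390,220) in the top view and the handle bar is near (335,249). The shelf is on the left, with its dark slot near (154,235) and the tin at (245,173). Next I'll take enlarged crops.

```bash
cat > h.py <<'E'
from workcell import *
import cv2,numpy as np
from scipy.spatial.transform import Rotation as Ro
def ray(n,uv,obs=None):
    c=get_calibration(n);d=np.array([(uv[0]-c["cx"])/c["fx"],(uv[1]-c["cy"])/c["fy"],1.])
    if n=="wrist":
        T=c["tool_from_camera"];R=Ro.from_euler("xyz",obs["tcp_rot"],degrees=True).as_matrix()
        return R@T[:3,3]+obs["ee_pos"],R@T[:3,:3]@d
    R=cv2.Rodrigues(c["rvec"])[0];return -R.T@c["tvec"],R.T@d
def onz(n,uv,z,obs=None):
    o,d=ray(n,uv,obs);return o+d*(z-o[2])/d[2]
def proj(n,p):
    c=get_calibration(n);K=np.array([[c["fx"],0,c["cx"]],[0,c["fy"],c["cy"]],[0,0,1]])
    return cv2.projectPoints(np.array(p,float).reshape(-1,1,3),c["rvec"],c["tvec"],K,None)[0].reshape(-1,2)
def crop(im,x0,y0,w,h,s): 
    return cv2.resize(np.clip(im[y0:y0+h,x0:x0+w].astype(float)*1.8,0,255).astype(np.uint8),None,fx=s,fy=s,interpolation=cv2.INTER_CUBIC)
E
python3 - <<'E'
import cv2,numpy as np
from h import *
t=cv2.imread("pics/top0.png");s=cv2.imread("pics/scene0.png")
a=np.hstack([crop(t,280,120,130,145,4)[:,:], ]);
b=crop(t,95,145,66,100,4)
cv2.imwrite("pics/c1.png",crop(t,280,120,130,140,4))
cv2.imwrite("pics/c2.png",crop(t,90,140,120,115,5))
for n,uv,z in [("top",(292,128),.164),("top",(391,131),.164),("top",(389,220),.164),("top",(288,215),.164),("top",(335,249),.126),("scene",(292,104),.126),("top",(154,235),.07),("scene",(334,303),.07)]:print(n,uv,onz(n,uv,z).round(4))
E
```

```text
top (292, 128) [ 0.8094 -0.1165  0.164 ]
top (391, 131) [ 0.7771 -0.3375  0.164 ]
top (389, 220) [ 0.5774 -0.2923  0.164 ]
top (288, 215) [ 0.6121 -0.0808  0.164 ]
top (335, 249) [ 0.5324 -0.1772  0.126 ]
scene (292, 104) [ 0.5263 -0.1724  0.126 ]
top (154, 235) [0.6167 0.2302 0.07  ]
scene (334, 303) [0.6152 0.2352 0.07  ]
```

View pics/c1.png

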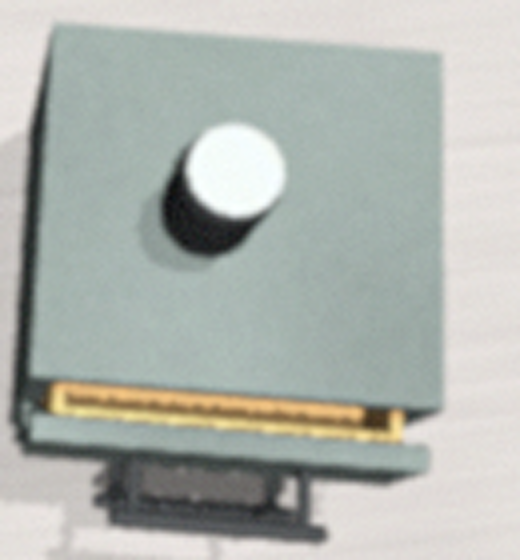

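View pics/c2.png

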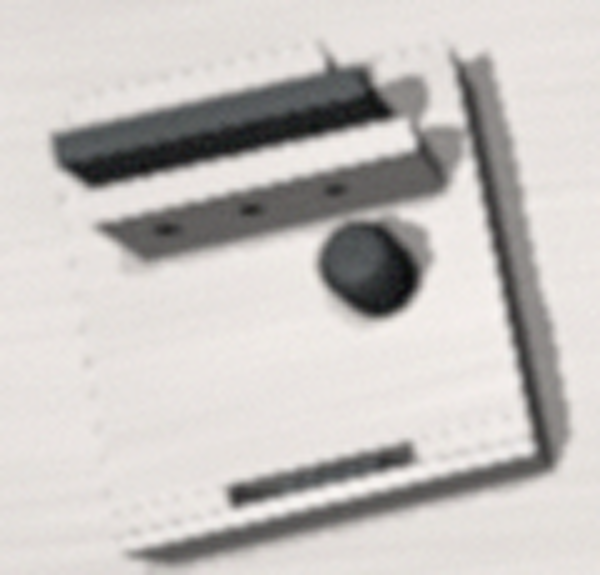

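```bash
python3 - <<'E'
from h import *
print("cams",ray("top",(0,0))[0],ray("scene",(0,0))[0])
f=lambda x,y,s,x0,y0:((x+.5)/s-.5+x0,(y+.5)/s-.5+y0)
C=np.array([onz("top",f(x,y,4,280,120),.164) for x,y in[(55,25),(441,54),(440,411),(30,378)]])[:,:2]
print(C,C.mean(0));
for i in range(4):
  d=C[(i+1)%4]-C[i];print(np.hypot(*d),np.degrees(np.arctan2(d[1],d[0])))
H=[onz("top",f(x,y,4,280,120),.126) for x,y in[(113,521),(325,535)]];print("handle",H,np.hypot(*(H[1]-H[0])[:2]))
S=np.array([onz("top",f(x,y,5,90,140),.07) for x,y in[(230,485),(412,443),(412,463),(232,508)]])[:,:2]
print("slot",S,S.mean(0))
for i in range(4):
  d=S[(i+1)%4]-S[i];print(np.hypot(*d),np.degrees(np.arctan2(d[1],d[0])))
L=np.array([onz("top",f(x,y,5,90,140),.07) for x,y in[(128,550),(545,455)]])[:,:2];d=L[1]-L[0];print("lipfront",L,np.hypot(*d),np.degrees(np.arctan2(d[1],d[0])))
# scene slot: dark blob
im=cv2.imread("pics/scene0.png");g=im.max(2)
m=(g[270:335,305:360]<75).astype(np.uint8)
n,l,st,ce=cv2.connectedComponentsWithStats(m);print(st,ce+[305,270])
k=1+st[1:,4].argmax();r=cv2.minAreaRect(np.argwhere(l==k)[:,::-1].astype(np.float32));print(cv2.boxPoints(r)+[305,270])
B=np.array([onz("scene",p,.07) for p in cv2.boxPoints(r)+[305,270]]);print(B,B.mean(0))
# scene handle
m=(im[70:140,275:305].max(2)<50).astype(np.uint8);print("\n".join("".join(".#"[v] for v in r) for r in m))
E
```

```text
cams [0.48032805 0.00194759 0.90160501] [0.81410557 0.32091002 0.9207571 ]
[[ 0.81415932 -0.12025307]
 [ 0.77228382 -0.33394465]
 [ 0.57220024 -0.29258208]
 [ 0.61414872 -0.07923532]] [ 0.69319802 -0.20650378]
0.21775593885184508 -101.08731587581276
0.20431423010155406 168.31997806325998
0.21743163352499847 78.87633686870802
0.2041732034834853 -11.589407236109903
handle [array([ 0.53714475, -0.11795743,  0.126     ]), array([ 0.51668018, -0.23172127,  0.126     ])] 0.1155898415073449
slot [[0.61776757 0.27358822]
 [0.62813314 0.18695228]
 [0.61857535 0.18748893]
 [0.60676854 0.27299911]] [0.61781115 0.23025714]
0.08725383658944316 -83.17726977981961
0.00957285243218462 176.7862959742923
0.08632143678041661 97.86139946711225
0.01101479668416653 3.0658630168746472
lipfront [[0.59251359 0.3220742 ]
 [0.6153143  0.12452952]] 0.1988561599391221 -83.41602474484273
[[   0    0   55   65 3280]
 [  12   10   31   45  295]] [[331.96463415 301.97957317]
 [332.39322034 302.22711864]]
[[316.68539333 282.69662666]
 [321.71910095 279.55056   ]
 [347.95505905 321.52809906]
 [342.92135239 324.6741638
[... 1653 characters left out ...]
......####........
......##...........###........
......##..........#####.......
.......#...........####.......
.......##..........####.......
.......##...############......
.......#################......
........################......
#.......########....####......
........###.........#####.....
#.......##...........###......
#........#....................
.#.......#....................
.........##...................
.#.......##...................
.#........#...................
..........#...................
..........##..................
..#.......##..................
..#........#..................
...#.......#..................
...........##.................
...........##.................
```

The manual's scale: shifts go in shares of 100 cm and turns go in shares of 120 degrees. Converting my numbers, 32.7 cm / 100 = 0.327, 29.9 cm / 100 = 0.299, 0.9486 rad / 2.0944 = 0.4529.

>>> servo_tool(moves=[[0.299,0.327,-0.02,0.4529],[0.299,0.327,-0.02,0.4529],[0.299,0.327,-0.02,0.4529],[0.299,0.327,-0.02,0.4529],[0.299,0.327,-0.02,0.4529],[0.299,0.327,-0.02,0.4529],[0.299,0.327,-0.02,0.4529],[0.299,0.327,-0.02,0.4529],[0.299,0.327,-0.02,0.4529],[0.299,0.327,-0.02,0.4529],[0.299,0.327,-0.02,0.4529],[0.299,0.327,-0.02,0.4529],[0.299,0.327,-0.02,0.4529],[0.299,0.327,-0.02,0.4529],[0.299,0.327,-0.02,0.4529]], claw=0.7, force=40)

```text
time: 1.35
ee_pos: [0.5261, -0.1744, 0.2114]
tcp_rot: [-180.0, 0.0, 78.7]
wrist_force: [0.2, 0.3, 0.8]
opening: 0.0255
grasp_force: 0.0
```

```bash
python3 - <<'E'
from h import *
o=get_obs();im=camera("wrist");cv2.imwrite("pics/w1.png",im[:,:,::-1])
print(o["time"],o["ee_pos"],o["tcp_rot"],o["opening"],o["q"])
print("can lid",onz("top",(338.4,162.2),.239))
E
```

```text
1.35 [ 0.52610296 -0.17442958  0.21135785] [-1.79993235e+02  9.91863472e-03  7.87442348e+01] 0.025548847351726127 [-1.83374645e+01  5.18902152e+00  8.08659457e+00  9.29030639e+01
 -1.06770185e-02  8.29183019e+01]
can lid [ 0.69298121 -0.18589536  0.239     ]
```

View pics/w1.png

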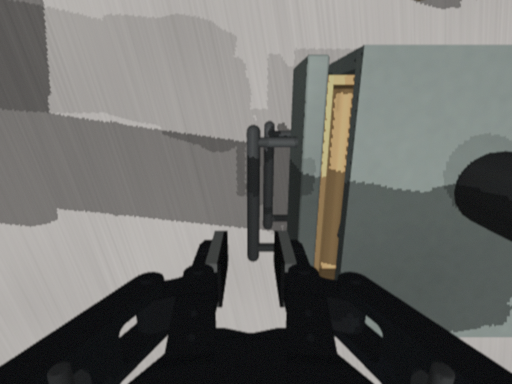

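The bar (u≈253, v 130–258) lies midway between the fingers (u≈225 and 277). I'll confirm its centre and then go down.

```bash
python3 - <<'E'
from h import *
o=get_obs()
a,b=[onz("wrist",p,.129,o) for p in((253,129),(253,259))];print(a,b,(a+b)/2,np.linalg.norm(a-b))
E
```

```text
[ 0.53932374 -0.11737754  0.129     ] [ 0.5174323  -0.22948182  0.129     ] [ 0.52837802 -0.17342968  0.129     ] 0.11422174282559629
```

Scaled: -10.1 cm / 100 = -0.101, -9.5 cm / 100 = -0.095.

>>> servo_tool(moves=[[0.001,0,-0.03,0],[0.001,0,-0.06,0],[0.001,0,-0.08,0],[0.001,0,-0.095,0],[0.001,0,-0.101,0],[0.001,0,-0.101,0],[0.001,0,-0.101,0]])

```text
time: 1.98
ee_pos: [0.5276, -0.1743, 0.1112]
tcp_rot: [179.9, 0.0, 78.7]
wrist_force: [0.5, -0.1, 0.0]
opening: 0.0256
grasp_force: 0.0
```

>>> servo_tool(moves=[[0,0,0,0],[0,0,0,0],[0,0,0,0],[0,0,0,0],[0,0,0,0]], claw=1, force=40)

```text
time: 2.4
ee_pos: [0.5282, -0.1741, 0.1118]
tcp_rot: [179.9, 0.1, 78.8]
wrist_force: [-1.3, -0.9, 6.2]
opening: 0.0092
grasp_force: 39.2
```

Scaled: -12.1 cm / 100 = -0.121, 2.4 cm / 100 = 0.024.

>>> servo_tool(moves=[[-0.0049,0.001,0,0],[-0.0147,0.0029,0,0],[-0.0245,0.0049,0,0],[-0.0392,0.0078,0,0],[-0.054,0.0107,0,0],[-0.069,0.0136,0,0],[-0.083,0.0165,0,0],[-0.098,0.0194,0,0],[-0.108,0.0214,0,0],[-0.115,0.0228,0,0],[-0.121,0.024,0,0],[-0.121,0.024,0,0],[-0.121,0.024,0,0]])

```text
time: 3.48
ee_pos: [0.407, -0.15, 0.1117]
tcp_rot: [179.9, 0.0, 78.8]
wrist_force: [-1.9, -0.8, 7.3]
opening: 0.0094
grasp_force: 39.8
```

Scaled: 14 cm / 100 = 0.14, 13 cm / 100 = 0.13, 1.571 rad / 2.0944 = 0.7501.

>>> servo_tool(moves=[[0,0,0,0],[0,0,0,0],[0,0,0,0],[0,0,0.03,0],[0,0,0.07,0],[0,0,0.11,0.0477],[0.02,0,0.13,0.0955],[0.04,-0.008,0.14,0.1432],[0.06,-0.012,0.14,0.191],[0.079,-0.016,0.14,0.2387],[0.079,-0.016,0.14,0.3104],[0.079,-0.016,0.14,0.382],[0.079,-0.016,0.14,0.4536],[0.079,-0.016,0.14,0.5252],[0.079,-0.016,0.14,0.5968],[0.079,-0.016,0.14,0.6685],[0.079,-0.016,0.14,0.7501],[0.079,-0.016,0.14,0.7501],[0.079,-0.016,0.14,0.7501],[0.079,-0.016,0.14,0.7501]], claw=0.7)

```text
time: 5.15
ee_pos: [0.4857, -0.1656, 0.2499]
tcp_rot: [180.0, -0.0, 169.0]
wrist_force: [0.3, -0.6, 0.5]
opening: 0.0255
grasp_force: 0.0
```

```bash
python3 - <<'E'
from h import *
o=get_obs();im=camera("wrist");t=camera("top");cv2.imwrite("pics/t2.png",t[:,:,::-1])
print(o["time"],o["ee_pos"],o["tcp_rot"],o["opening"],o["q"])
s=np.zeros((480,800,3),np.uint8)
w=np.clip(im[:,:,::-1].astype(float)*1.6,0,255);s[:384,:512]=w
cv2.imwrite("pics/w2.png",w)
E
```

```text
5.15 [ 0.48571244 -0.16557148  0.24992692] [ 1.79989036e+02 -4.08721097e-02  1.69008937e+02] 0.025463742742021185 [-1.88263479e+01  4.02902464e-01  7.41193180e+00  9.70510146e+01
  5.29005820e-03 -7.83528291e+00][ WARN:0@1.189] global loadsave.cpp:1063 imwrite_ Unsupported depth image for selected encoder is fallbacked to CV_8U.
```

View pics/w2.png

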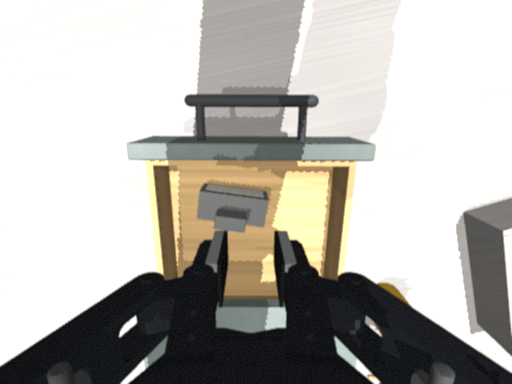

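The open drawer shows the grey holder around (233,207), slightly turned, label edge (203,186)–(268,193), grip block near (232,218). I'll zoom in.

```bash
python3 - <<'E'
from h import *
w=cv2.imread("pics/w2.png");t=cv2.imread("pics/t2.png")
cv2.imwrite("pics/c3.png",cv2.resize(w[175:245,190:290],None,fx=8,fy=8,interpolation=cv2.INTER_CUBIC))
E
```

```text
(no output)
```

View pics/c3.png

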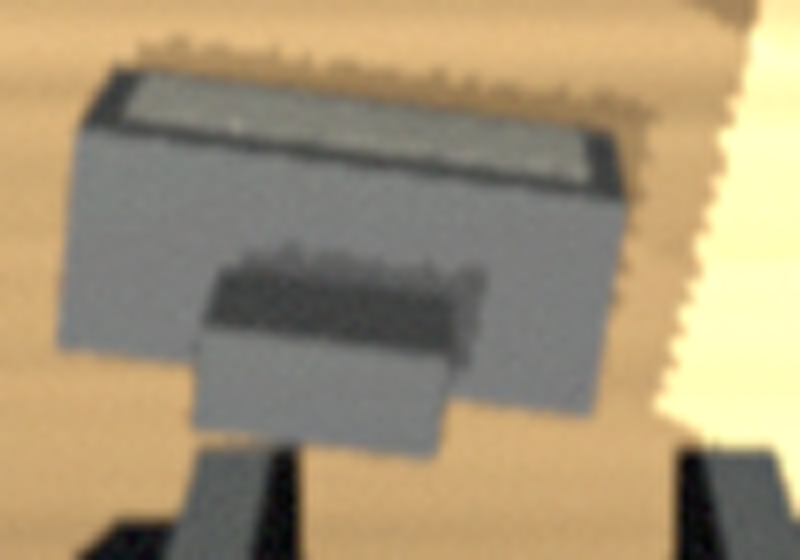

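```bash
python3 - <<'E'
from h import *
o=get_obs();f=lambda x,y:((x+.5)/8-.5+190,(y+.5)/8-.5+175)
for nm,pts,z in(("bridge",[(80,125),(624,200),(592,412),(60,347)],.124),("block",[(202,325),(452,352),(435,458),(192,430)],.146)):
  P=np.array([onz("wrist",f(*p),z,o) for p in pts])[:,:2];print(nm,P.mean(0))
  for i in range(4):
    d=P[(i+1)%4]-P[i];print(np.hypot(*d).round(4),np.degrees(np.arctan2(d[1],d[0])).round(1))
  if nm=="bridge":
    for yaw in(-17,-18,-19):
      c=P.mean(0);h=np.radians(yaw);print("origin",yaw,c+.007*np.array([np.cos(h),np.sin(h)]))
E
```

```text
bridge [ 0.50561327 -0.18768892]
0.0685 70.5
0.029 -18.4
0.0688 -108.8
0.0299 160.8
origin -17 [ 0.51230741 -0.18973552]
origin -18 [ 0.51227067 -0.18985204]
origin -19 [ 0.5122319 -0.1899679]
block [ 0.51220988 -0.19011752]
0.0295 72.1
0.0137 -20.0
0.0291 -108.4
0.0135 161.6
```

Scaled: -12.4 cm / 100 = -0.124, -12 cm / 100 = -0.12, -0.136 rad / 2.0944 = -0.0649.

>>> servo_tool(moves=[[0.013,-0.012,0,-0.0334],[0.0265,-0.0244,0,-0.0649],[0.0265,-0.0244,-0.02,-0.0649],[0.0265,-0.0244,-0.05,-0.0649],[0.0265,-0.0244,-0.08,-0.0649],[0.0265,-0.0244,-0.1,-0.0649],[0.0265,-0.0244,-0.112,-0.0649],[0.0265,-0.0244,-0.12,-0.0649],[0.0265,-0.0244,-0.124,-0.0649],[0.0265,-0.0244,-0.124,-0.0649],[0.0265,-0.0244,-0.124,-0.0649]], claw=0.36)

```text
time: 6.17
ee_pos: [0.5127, -0.1902, 0.1274]
tcp_rot: [-180.0, 0.1, 161.0]
wrist_force: [0.6, -0.4, -0.2]
opening: 0.0542
grasp_force: 0.0
```

>>> servo_tool(moves=[[0,0,0,0],[0,0,0,0],[0,0,0,0],[0,0,0,0],[0,0,0,0]], claw=1, force=50)

```text
time: 6.58
ee_pos: [0.5128, -0.1903, 0.1276]
tcp_rot: [-180.0, 0.1, 161.0]
wrist_force: [0.2, -0.7, 4.9]
opening: 0.0286
grasp_force: 49.8
```

Scaled: 42.1 cm / 100 = 0.421, 10.5 cm / 100 = 0.105, 0.454 rad / 2.0944 = 0.2168.

>>> servo_tool(moves=[[0,0,0.01,0],[0,0,0.03,0],[0,0,0.06,0],[0,0,0.09,0],[0,0,0.12,0],[0,0,0.14,0],[0,0.01,0.15,0],[0.005,0.035,0.15,0.0143],[0.015,0.07,0.15,0.0382],[0.025,0.105,0.15,0.0668],[0.035,0.14,0.15,0.0955],[0.045,0.175,0.15,0.1194],[0.055,0.21,0.15,0.1432],[0.065,0.245,0.15,0.1671],[0.075,0.28,0.15,0.191],[0.085,0.315,0.15,0.2168],[0.095,0.35,0.15,0.2168],[0.1,0.38,0.15,0.2168],[0.104,0.405,0.15,0.2168],[0.1055,0.421,0.15,0.2168]])

```text
time: 8.25
ee_pos: [0.6171, 0.2343, 0.2749]
tcp_rot: [-180.0, -0.1, -172.9]
wrist_force: [0.1, 0.2, -0.8]
opening: 0.0289
grasp_force: 49.4
```

Scaled: -13 cm / 100 = -0.13, -12 cm / 100 = -0.12.

>>> servo_tool(moves=[[0,0,-0.02,0],[0,0,-0.04,0],[0,0,-0.07,0],[0,0,-0.1,0],[0,0,-0.12,0],[0,0,-0.13,0],[0,0,-0.13,0],[0,0,-0.13,0]])

```text
time: 8.92
ee_pos: [0.6174, 0.2312, 0.1467]
tcp_rot: [-180.0, -0.0, -173.0]
wrist_force: [0.2, 0.9, -0.2]
opening: 0.0285
grasp_force: 49.4
```

```bash
python3 - <<'E'
from h import *
o=get_obs();ims=[camera(n)[:,:,::-1] for n in("wrist","scene")]
print(o["time"],o["ee_pos"],o["tcp_rot"],o["opening"],o["wrist_force"],o["grasp_force"])
a=np.clip(ims[0][100:300,150:350].astype(float)*1.5,0,255).astype(np.uint8);a=cv2.resize(a,None,fx=2,fy=2,interpolation=cv2.INTER_CUBIC)
b=crop(ims[1],280,230,100,100,4)
cv2.imwrite("pics/w3.png",np.hstack([a,b]))
E
```

```text
8.9167 [0.61736372 0.23120679 0.14670814] [-1.79996292e+02 -2.52385580e-02 -1.72955618e+02] 0.028497540573543954 [ 0.15323811  0.85081652 -0.22047556] 49.37549829483032
```

View pics/w3.png

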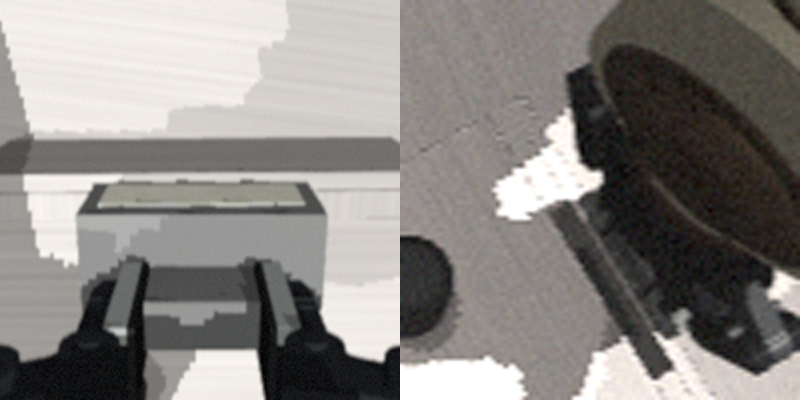

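The lip's front edge runs level in the wrist view at about crop row 172, parallel to the holder's label edge at row 183 and bridge front edge at row 213. I'll turn these into offsets along the rack's x.

```bash
python3 - <<'E'
from h import *
o=get_obs();w=camera("wrist").astype(float).mean(2)
yaw=np.radians(7.04);x=np.array([np.cos(yaw),np.sin(yaw)]);y=np.array([-x[1],x[0]])
def edge(cols,v0,v1,sgn):
  r=[]
  for u in cols:
    g=np.diff(w[v0:v1,u])*sgn;k=g.argmax();r.append((u,v0+k+.5))
  return np.array(r)
L=edge(range(175,345,10),180,192,1);B=edge(range(200,306,10),201,212,1)
print(L[:,1],B[:,1])
for nm,E,z in(("lip",L,.07),("bridge",B,o["ee_pos"][2]-.0356+.032)):
  E=E[np.abs(E[:,1]-np.median(E[:,1]))<2.1]
  P=np.array([onz("wrist",e,z,o)[:2] for e in E])
  s,c=np.polyfit(P@y,P@x,1);print(nm,"x in rack axes rel TCP",np.median(P@x-o["ee_pos"][:2]@x),"slope deg",np.degrees(np.arctan(s)))
# shelf right/left ends of holder bridge
for p in((150+80/2,100+213/2),(150+327/2,100+213/2)):print((onz("wrist",p,o["ee_pos"][2]-.0036,o)[:2]-o["ee_pos"][:2])@y)
E
```

```text
[184.5 184.5 184.5 184.5 184.5 184.5 184.5 184.5 184.5 183.5 183.5 183.5
 183.5 183.5 183.5 183.5 183.5] [206.5 206.5 206.5 206.5 206.5 206.5 206.5 206.5 206.5 206.5 206.5]
lip x in rack axes rel TCP -0.013922578805159236 slope deg -0.5845627799229235
bridge x in rack axes rel TCP -0.021698390746740848 slope deg -0.05364271820918659
-0.032489885717501645
0.035450247501744886
```

>>> servo_tool(moves=[[0,0,-0.01,0],[0,0,-0.02,0],[0,0,-0.03,0],[0,0,-0.04,0],[0,0,-0.048,0],[0,0,-0.052,0],[0,0,-0.054,0],[0,0,-0.054,0],[0,0,-0.054,0]], force=70)

```text
time: 9.82
ee_pos: [0.6178, 0.231, 0.0926]
tcp_rot: [180.0, 0.0, -173.0]
wrist_force: [0.1, -0.2, -0.8]
opening: 0.0281
grasp_force: 73.1
```

Scaled: -0.95 cm / 100 = -0.0095, -0.85 cm / 100 = -0.0085.

>>> servo_tool(moves=[[0,0,-0.0015,0],[0,0,-0.003,0],[0,0,-0.0045,0],[0,0,-0.006,0],[0,0,-0.0075,0],[0,0,-0.0085,0],[0,0,-0.0095,0],[0,0,-0.0095,0],[0,0,-0.0095,0]])

```text
time: 10.57
ee_pos: [0.6179, 0.2311, 0.0831]
tcp_rot: [180.0, 0.0, -173.0]
wrist_force: [-0.2, -0.0, 5.5]
opening: 0.0283
grasp_force: 73.7
```

Scaled: -0.38 cm / 100 = -0.0038, -0.35 cm / 100 = -0.0035.

>>> servo_tool(moves=[[0,0,-0.001,0],[0,0,-0.002,0],[0,0,-0.003,0],[0,0,-0.0035,0],[0,0,-0.0038,0],[0,0,-0.0038,0],[0,0,-0.0038,0]])

```text
time: 11.15
ee_pos: [0.618, 0.2311, 0.0797]
tcp_rot: [180.0, 0.1, -173.0]
wrist_force: [-0.6, -0.4, 7.0]
opening: 0.0282
grasp_force: 74.3
```

Nearly home; now small steps until the force rises clearly above the spring's 7.2 N.

Scaled: -0.08 cm / 100 = -0.0008, -0.05 cm / 100 = -0.0005.

>>> servo_tool(moves=[[0,0,-0.0005,0],[0,0,-0.0008,0],[0,0,-0.0008,0],[0,0,-0.0008,0]])

```text
time: 11.48
ee_pos: [0.618, 0.2311, 0.0797]
tcp_rot: [180.0, 0.1, -173.0]
wrist_force: [-2.2, -0.2, 12.6]
opening: 0.0282
grasp_force: 74.7
```

Scaled: -0.06 cm / 100 = -0.0006, -0.03 cm / 100 = -0.0003.

>>> servo_tool(moves=[[0,0,-0.0003,0],[0,0,-0.0006,0],[0,0,-0.0006,0],[0,0,-0.0006,0],[0,0,-0.0006,0],[0,0,-0.0006,0]])

```text
time: 11.98
ee_pos: [0.618, 0.2311, 0.0797]
tcp_rot: [180.0, 0.1, -173.0]
wrist_force: [-3.6, -0.8, 15.5]
opening: 0.0284
grasp_force: 75.1
```

```bash
python3 - <<'E'
from h import *
o=get_obs();ims=[camera(n)[:,:,::-1] for n in("wrist","top")]
print(o["time"],o["ee_pos"],o["tcp_rot"],o["wrist_force"],o["grasp_force"])
a=np.clip(ims[0][100:300,150:350].astype(float)*1.5,0,255).astype(np.uint8);a=cv2.resize(a,(400,400))
b=cv2.resize(ims[1][100:300,95:405],(400,258));b=np.vstack([b,np.zeros((142,400,3),np.uint8)])
cv2.imwrite("pics/w4.png",np.hstack([a,b]))
E
```

```text
11.9833 [0.61802961 0.23106135 0.0797024 ] [ 1.79972392e+02  1.23381721e-01 -1.72963068e+02] [-3.63367721 -0.81367303 15.45678322] 75.13541579246521
```

View pics/w4.png

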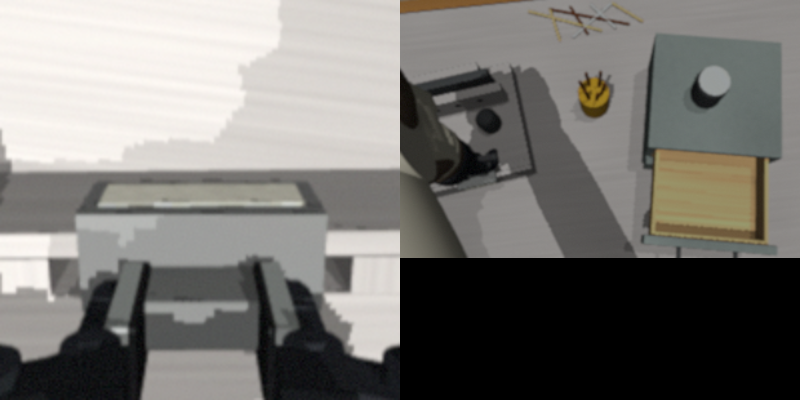

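The label plate is in front of the lip, the bridge is seated on it (slot ends visible at either side, crop row ~275), and the holder hasn't moved in the grip. The drawer is open and the tin, core and can stand where they were.

```bash
python3 -c "
from workcell import *
print(job_done())"
```

```text
the job is handed in; nothing more can be done
None
```

The top drawer is open about 0.14 m, and the label holder is seated on the lip and held pressed home at about 15 N; the tin, core and oil can were left alone, and I handed the job in at about 12 s.

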